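# Isolate the bench mixer and press its stirring paddle home

## Robot

A 6-joint arm with a two-finger parallel gripper is mounted at the origin on the work surface. World frame = base frame: x ahead of the robot, y to its left, z up, the work surface at z = 0. Lengths are in m, angles in degrees, forces in N, time in s.
With the tool pointing down it reaches from about 0.25 to 0.725 m from the base axis. Payload 9.7 kg.
Tool frame: the origin (TCP) lies on the centre line of the jaws, within the pads' length; the fingertips stand bot.nose_length ahead of it and the grasp point (between the pads) lies 11 mm behind it (bot.nose_length is the distance from the TCP to the fingertips, in m); z points along the fingers, y is the line along which they close (so a half turn about z gives the same grasp; the last joint's range is limited). The gripper opens to 85 mm and grips with 20 to 120 N. Pads are 22 mm wide; open, the fingers measure 114 mm over their backs; the gripper's body (76 mm by 85 mm) begins 54 mm behind the grasp point. The pads swing forward as they close: fully open they stand 13 mm farther back than shut.
Start: joints at [65.489, 4.979, 10.078, 95.1, 0, 90], TCP at [0.228, 0.5, 0.239] pointing down, gripper open.
Joint ranges: [-179.16, 179.16], [-48.56, 103.87], [-65.8, 70.77], [-126.05, 130.52], [-82.76, 87.17], [-180, 180]. Speed limits (degrees/s): [127.2, 127.2, 147.25, 180, 180, 180].

## Interface

Orientations are given as [roll, pitch, yaw] about the fixed x, y, z axes, in that order (R = Rz(yaw) Ry(pitch) Rx(roll)).
In Python, from workcell import bot gives the robot as it stands. The module is installed in compiled form; this text tells all that it offers.
- The arm moves only by the shell command python3 -m inch 'ROWS' [OPENING] [FORCE]. ROWS is JSON, a list of rows, each a list of 4 numbers: the shift along the world's x, y, z in cm, then the turn about the world's z in degrees. A call has exactly 8 rows; each row is the pose to reach, as a shift and turn from the pose commanded when the call began; what a row does not reach only later rows make up. A row lasts 1/8 s, in which the tool goes at most 62.5 mm and 10.7 degrees, less where a joint would pass 70% of its speed; a pose out of reach is approached as far as the arm can. A call with a gripper value outside its range is refused whole. OPENING is the finger opening in cm, from 0 to 8.54, set as the call begins (- or left out, the last holds). The fingers move at their own pace and stop on an object; FORCE is the grip in N (left out, the last holds). Time passes only in rows, so rows that repeat a pose let the fingers close, or fill a call up. It gives the time, the measured TCP pose, the force, the opening and the grip force at its end, in the units of the state.
- bot.get_obs(): the state, without advancing time (a new reading comes with each control period).
- bot.camera(name): name is "scene" or "top" or "wrist"; returns a dict with "img" (480x640x3 uint8, red, green, blue), "fovy" (degrees; the focal length in pixels is half the picture's height over the tangent of half this angle, whatever the lens; pixels are square), "cx", "cy" (the principal point, pixels), "R" (3x3) and "t" (3): a world point X has camera coordinates R X + t; the wrist camera has in their place "mount" (4x4, takes a point from camera to tool coordinates, whose origin is the TCP and whose axes are the flange's). Camera axes: x right, y down, z forward; pixel columns grow to the right and rows downward; lengths in m; the calibration is good to about 2 mm. A picture is of the moment at which its call begins: read the wrist's pose just before it. There is no depth.
- bot.job_done(): hands the job in; it is judged then, once.
Trained networks look in a picture, given as the dict that the camera call returned (one of the last four; its "shot" number tells which), for a name from the list of things; names that differ only in an ending like _2 or _b are one class to them, and where a whole thing is asked for, a point or a joint stands for the part that bears it (a point fixed in the world has none). Each returns a list of dicts, best first, with "score" (0 to 1); they miss things now and then, are a little off and sometimes report something else, mostly with a low value. They report only what shows in the picture. A call takes as long as a camera call. They do not tell look-alikes from the thing itself.
- bot.find_in(thing, picture): "point" ([column, row] in pixels, amid what is visible of it).
- bot.landmark_of(thing, picture): "point" ([column, row] in pixels: a listed point, or the origin of a listed thing).
The state is a dict: "time": time; "q": joint angles; "qd": joint speeds; "joint_efforts": joint torques, N m; "ee_pos": TCP position; "tcp_rot": TCP orientation; "wrist_force": force on the tool from outside, world axes, zero at the start; "torque": the same for the moment, N m; "opening": finger opening in m; "grasp_force": force on a finger pad.
Only numpy, scipy, OpenCV 4.12 (cv2) and the standard library are available. Lean on these libraries where they do the work, as an engineer would, in place of code of your own. Each camera call takes 0.05 s, during which the arm holds its last target. There are 200 camera calls.

## Task

Turn the mixer's rotary isolator a quarter turn clockwise to off, and only then take the flat-bladed stirring paddle from the wooden stand, turn it until its four ribs line up with the cross-shaped socket of the mixer, and slide it in until its collar sits flush on the coupling. A spring in the socket pushes the paddle back out, so keep your grip on the blade and keep pressing: the job finishes while you are still holding the paddle fully home. Leave the disc stirrer, the bottle and the trowel where they are.

Things in the scene. Friction and masses are not known exactly. Their poses are not given: they have to be found in the camera images.
- isolator_handle (a joint): Isolator handle angle: 0 = on (bar parallel to the box's long side), where it starts; 1.571 = off (bar across the box). Grows clockwise seen from above, a stop at each end. An over-centre detent resists with up to 0.15 N m for the first half of the turn, then snaps the handle on to the stop by itself.
- handle_grip (a point): Middle of the isolator handle, on its upright turning axis, 92 mm above the bench: a black bar 64 mm long (this point's x axis), 16 mm thick (y), 34 mm tall (17 mm above and below this point; z up). Under it a round base 72 mm across, on top of the grey isolator box.
- isolator: Grey isolator box fixed to the bench, 130 mm (x axis) by 100 mm (y), 65 mm tall; origin at the centre of its underside.
- paddle_grip (a point): Centre of the paddle's upright flat steel blade: 64 mm long (this point's x axis; 76 mm over the upper 20 mm), 10 mm thick (y), 60 mm tall; z up. Paddle about 0.22 kg. From 30 to 36 mm below this point is a round collar 52 mm across. It starts standing loosely in one hole of the wooden stand, collar on the stand's top.
- paddle_collar (a point): Centre of the underside of the paddle's collar, 36 mm below the blade's centre; axes as the blade's. Below it is the 26 mm long shank: four ribs in a cross, one pair along x, one along y, each pair 34 mm across and 10 mm wide (31 and 7 mm over the last 5 mm). It meets the socket's mouth when fully home.
- stand: Wooden stand fixed to the bench, 220 mm (x axis) by 90 mm (y), 45 mm tall, origin at the centre of its underside. Two round holes 38 mm across and 36 mm deep, 55 mm either side of the middle along x: the paddle stands in one, the disc stirrer in the other.
- mixer: Grey mixer housing fixed to the bench, 190 x 190 mm, 85 mm tall, origin at the centre of its underside. The square coupling block stands on the middle of its top.
- socket_mouth (a point): Centre of the mouth of the cross-shaped socket, in the top face of the aluminium coupling block (52 x 52 mm, 32 mm tall), 117 mm above the bench. One slot along this point's x axis, one along y, parallel to the block's sides; each 38 mm long, 13 mm wide, 32 mm deep. The paddle fits at any quarter turn. The geared spindle below is stiff (0.8 N m).
- ejector (a joint): Travel (m) of the black spring plunger in the middle of the socket: 0 = up, its top 16 mm below the mouth; 0.010 = pushed down by a paddle fully home; 0.013 = end stop. It pushes up with 4 N at 0 and 9 N at 0.010, more than the paddle's weight.
- disc_stirrer_mid (a point): The other stirrer in the stand, to be left alone: a toothed disc 56 mm across on a thin stem, its collar on the stand's top, reaching 56 mm above the stand. This point is on its axis, 50 mm above the shank's lower end (24 mm above the stand's top).
- bottle_mid (a point): White plastic bottle, 60 mm across and 150 mm tall, standing beyond the work; this point is half-way up. To be left alone.
- trowel_mid (a point): Notched steel trowel lying flat, its wooden handle on top, 120 x 260 mm and 60 mm tall; this point is 30 mm above the bench at its middle. To be left alone.
Mind the look-alikes: they are no part of the job. What is shaped like the part that bears paddle_grip but purple or red is not meant.

How it is judged:
By the outcome, as a careful person would: the job done as asked, in the order asked, and still so for the second after the job is handed in, while the arm keeps its last pose, push and grip.
It also fails if it takes over 69 s, if anything falls off the work surface, if the arm or the gripper's body presses on something with over 40 N, if the wrist force passes 120 N, or if a joint passes its speed limit or range.

## Working session

There is one attempt and no reset: what is moved stays moved. The work goes in short steps, Python scripts to look and compute and a shell command to move; the robot and the scene stay as the last step left them, time stands still between calls to the robot, and variables do not carry over. Pictures are saved under pics/ and viewed, at most 10 in all, crops included, and the job is handed in when it is done.

```bash
mkdir -p pics; cat > h.py <<'E'
import numpy as np, cv2
from scipy.spatial.transform import Rotation as Ro
from workcell import bot
def pose():
    o=bot.get_obs(); return np.array(o['ee_pos']),Ro.from_euler('xyz',o['tcp_rot'],degrees=True).as_matrix(),o
def shot(n):
    p,R,o=pose(); c=bot.camera(n)
    if n=='wrist':
        M=np.array(c['mount']); T=np.eye(4);T[:3,:3]=R;T[:3,3]=p; W=T@M
        c['C']=W[:3,3]; c['Rw']=W[:3,:3]
    else:
        c['Rw']=np.array(c['R']).T; c['C']=-c['Rw']@np.array(c['t'])
    return c
def ray(c,px,z):
    f=240/np.tan(np.radians(c['fovy'])/2)
    d=c['Rw']@np.array([(px[0]-c['cx'])/f,(px[1]-c['cy'])/f,1]); return c['C']+d*(z-c['C'][2])/d[2]
def proj(c,X):
    f=240/np.tan(np.radians(c['fovy'])/2)
    k=c['Rw'].T@(np.array(X)-c['C']); return np.array([c['cx']+f*k[0]/k[2],c['cy']+f*k[1]/k[2]])
def save(c,name,crop=None,s=1):
    im=c['img'][:,:,::-1]
    if crop: im=im[crop[1]:crop[3],crop[0]:crop[2]]
    cv2.imwrite('pics/'+name,cv2.resize(im,None,fx=s,fy=s,interpolation=cv2.INTER_CUBIC))
Z=dict(handle_grip=.092,isolator=0,paddle_grip=.117-.0+.0-.0,socket_mouth=.117,stand=0,mixer=0,disc_stirrer_mid=.069,bottle_mid=.075,trowel_mid=.03)
Z['paddle_grip']=.045+.036
E
python3 - <<'E'
from h import *
o=bot.get_obs(); print(o, bot.nose_length)
for n in('top','scene'):
    c=shot(n); save(c,n+'.png'); print(n,c['C'],c['fovy'])
    for k,z in Z.items():
        for r in bot.landmark_of(k,c)[:3]: print(k,np.round(r['point']),round(r['score'],2),ray(c,r['point'],z).round(3))
E
```

```text
{'time': 0.0, 'q': array([ 6.54886774e+01,  5.01202372e+00,  1.00325235e+01,  9.51015115e+01,
       -1.01051261e-03,  8.99981535e+01]), 'qd': array([ 0.00048458, -0.11340929, -0.01378349,  0.06018926,  0.00350885,
       -0.03324748]), 'joint_efforts': array([ 3.16099926e-03, -5.20388818e+01,  4.64798391e+01,  1.63261732e-02,
        1.14542813e-04, -2.61497371e-05]), 'ee_pos': array([0.22808368, 0.50021019, 0.23855693]), 'tcp_rot': array([-1.79918988e+02,  1.00790083e-03,  1.55490525e+02]), 'wrist_force': array([-0.04620864, -0.0684832 , -0.26305414]), 'torque': array([ 0.00975385, -0.07638987, -0.0185611 ]), 'grasp_force': 0.0, 'opening': 0.08495526159133573} 0.008
top [ 0.5090479  -0.07132302  1.31427725] 47.108623866015364
handle_grip [142. 278.] 0.61 [0.496 0.32  0.092]
isolator [148. 279.] 0.85 [0.492 0.337 0.   ]
paddle_grip [376. 296.] 0.94 [ 0.452 -0.197  0.081]
paddle_grip [503. 305.] 0.73 [ 0.431 -0.481  0.081]
paddle_grip [440. 297.] 0.66 [ 0.449 -0.34   0.081]
socket_mouth [284. 275.] 0.96 [0.5   0.005 0.117]
stand [427. 272.] 0.64 [ 0.505 -0.329  0.   ]
stand [285. 275
[... 326 characters left out ...]
.092]
isolator [468. 260.] 0.55 [0.491 0.325 0.   ]
paddle_grip [248. 180.] 0.87 [ 0.436 -0.345  0.081]
paddle_grip [206. 175.] 0.85 [ 0.451 -0.471  0.081]
paddle_grip [292. 199.] 0.64 [ 0.479 -0.192  0.081]
socket_mouth [358. 208.] 0.62 [0.503 0.005 0.117]
stand [240. 216.] 0.72 [ 0.512 -0.346  0.   ]
stand [440. 304.] 0.21 [0.669 0.269 0.   ]
mixer [355. 237.] 0.76 [0.497 0.003 0.   ]
disc_stirrer_mid [232. 210.] 0.91 [ 0.559 -0.345  0.069]
disc_stirrer_mid [241. 216.] 0.72 [ 0.575 -0.313  0.069]
bottle_mid [443. 304.] 0.69 [0.73  0.269 0.075]
bottle_mid [356. 236.] 0.3 [0.567 0.018 0.075]
trowel_mid [317. 302.] 0.97 [ 0.777 -0.031  0.03 ]
trowel_mid [245. 180.] 0.24 [ 0.385 -0.379  0.03 ]
```

View pics/top.png

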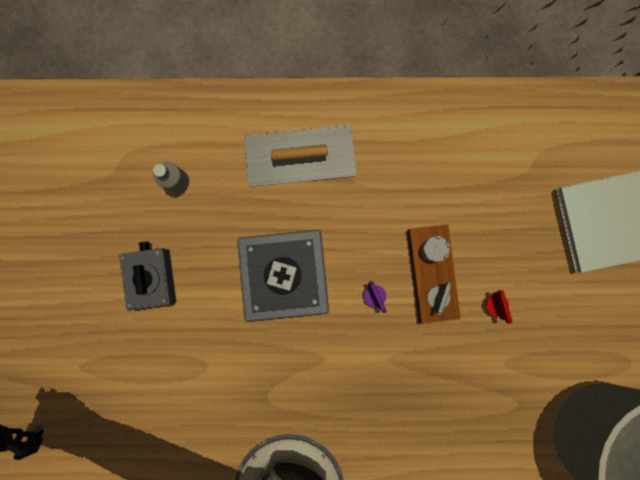

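View pics/scene.png

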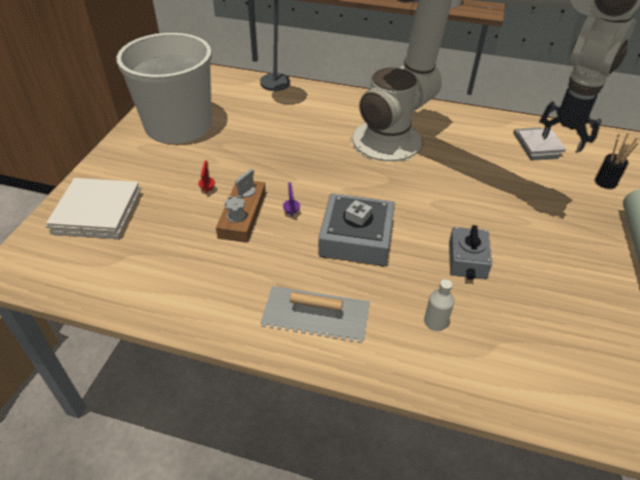

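The top view shows the isolator at (145,278), with its bar roughly along x, and the mixer socket at (283,275). The grey paddle is at the robot's end of the stand at (440,297). The purple (375,296) and red (500,306) ones are the look-alikes. The scene view agrees with this layout.

```bash
python3 -m inch '[[4,-3,0,5],[9,-6,0,10],[14,-9,0,15],[19,-12,0,20],[23,-15,0,25],[26.8,-18,0,30],[26.8,-18,0,30],[26.8,-18,0,30]]'
python3 - <<'E'
from h import *
c=shot('wrist'); save(c,'w1.png')
p,R,o=pose(); print(p,o['tcp_rot'],o['q'],c['C'])
for k in('handle_grip','isolator'):
  for r in bot.landmark_of(k,c)[:2]: print(k,r['point'],r['score'],ray(c,r['point'],Z[k]))
E
```

```text
time: 2.0
ee_pos: [0.496, 0.3204, 0.2392]
tcp_rot: [180.0, -0.0, -174.6]
wrist_force: [0.5, -0.1, 0.6]
opening: 0.0852
grasp_force: 0.0
[0.49568787 0.32085463 0.23933287] [ 1.79990500e+02 -1.06704013e-02 -1.74519011e+02] [3.29083849e+01 1.06893012e+01 1.64311122e+01 9.57469061e+01
 1.33470168e-02 2.74273966e+01] [0.41770228 0.31232711 0.3735837 ]
handle_grip [314.3, 219.8] 0.71 [0.49276219 0.32055917 0.092     ]
isolator [314.8, 199.3] 0.76 [0.49518819 0.32165344 0.        ]
```

View pics/w1.png

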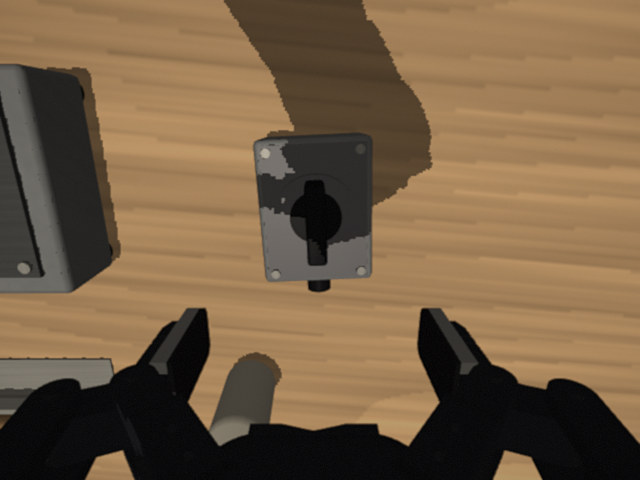

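The bar shows at (314,180)–(318,265), about 2–3° off the tool axis, and the handle centre agrees with the earlier fix. Descending and gripping.

```bash
python3 -m inch '[[-0.3,0,-4,2],[-0.3,0,-8,2.5],[-0.3,0,-12,2.5],[-0.3,0,-14.9,2.5],[-0.3,0,-14.9,2.5],[-0.3,0,-14.9,2.5],[-0.3,0,-14.9,2.5],[-0.3,0,-14.9,2.5]]' 4 40
python3 -m inch '[[0,0,0,0],[0,0,0,0],[0,0,0,0],[0,0,0,0],[0,0,0,0],[0,0,0,0],[0,0,0,0],[0,0,0,0]]' 0 40
```

```text
time: 3.15
ee_pos: [0.4936, 0.3208, 0.0914]
tcp_rot: [180.0, 0.1, -172.0]
wrist_force: [-0.1, -0.2, 1.2]
opening: 0.0398
grasp_force: 0.0
time: 4.15
ee_pos: [0.4932, 0.3217, 0.091]
tcp_rot: [179.9, 0.0, -172.0]
wrist_force: [-0.8, 6.5, 1.9]
opening: 0.0151
grasp_force: 43.9
```

```bash
python3 -m inch '[[0,0.1,0,-10],[0,0.1,0,-20],[0,0.1,0,-30],[0,0.1,0,-40],[0,0.1,0,-50],[0,0.1,0,-60],[0,0.1,0,-70],[0,0.1,0,-80]]'
python3 -m inch '[[0,0,0,-5],[0,0,0,-10],[0,0,0,-11],[0,0,0,-11],[0,0,0,-11],[0,0,0,-11],[0,0,0,-11],[0,0,0,-11]]'
```

```text
time: 5.15
ee_pos: [0.4932, 0.3221, 0.091]
tcp_rot: [180.0, -0.1, 107.7]
wrist_force: [-0.7, 3.0, 3.4]
opening: 0.0152
grasp_force: 44.1
time: 6.15
ee_pos: [0.4932, 0.3221, 0.091]
tcp_rot: [180.0, -0.1, 97.1]
wrist_force: [-1.9, 5.6, 5.4]
opening: 0.0152
grasp_force: 44.6
```

```bash
python3 -m inch '[[0,0,0,0],[0,0,0,0],[0,0,0,0],[0,0,0,0],[0,0,4,0],[0,0,9,0],[0,0,15,0],[0,0,17,0]]' 6
python3 - <<'E'
from h import *
c=shot('wrist'); save(c,'w2.png')
p,R,o=pose(); print(p,o['tcp_rot'],o['q'],o['torque'])
E
```

```text
time: 7.15
ee_pos: [0.4938, 0.3217, 0.2646]
tcp_rot: [179.7, -0.1, 97.0]
wrist_force: [1.5, 0.9, 0.1]
opening: 0.0601
grasp_force: 0.0
[0.49393242 0.32183938 0.26551824] [ 1.79673880e+02 -1.53788045e-01  9.69889125e+01] [ 3.30902239e+01  1.09149357e+01  1.96319912e+01  9.83565335e+01
 -5.37711106e-03  1.16101732e+02] [-0.0502416   0.00594661 -0.01889405]
```

View pics/w2.png

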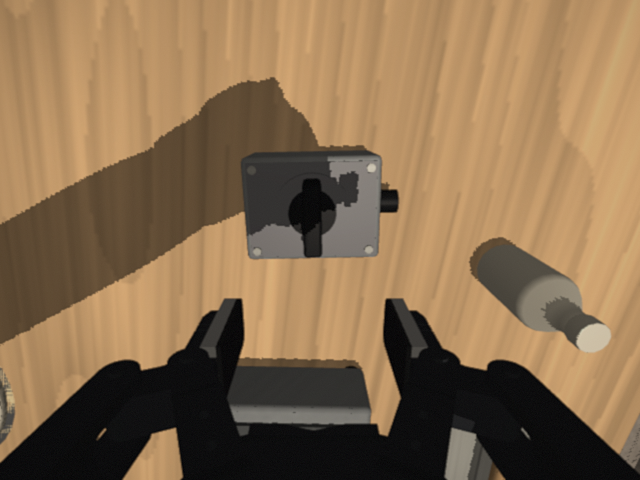

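The bar is now across the box, at (312,180)–(312,255), so the isolator is off. Next I'll look at the socket, turning the tool to about 157° on the way.

```bash
python3 -m inch '[[0,-5,2,10],[0,-10.5,3,20],[0,-16,3,30],[0,-21.5,3,40],[0,-27,3,50],[0.5,-31.6,3,60],[0.5,-31.6,3,60],[0.5,-31.6,3,60]]' 8
python3 - <<'E'
from h import *
c=shot('wrist'); save(c,'w3.png')
p,R,o=pose(); print(p,o['tcp_rot'])
for k in('socket_mouth','mixer'):
  for r in bot.landmark_of(k,c)[:2]: print(k,r['point'],r['score'],ray(c,r['point'],Z[k]))
E
python3 -m inch '[[-1,-5,0,0],[-2,-11,0,0],[-3,-17,0,0],[-4,-23,0,0],[-5,-29,0,0],[-5,-34,0,0],[-5,-34.5,0,0],[-5,-34.5,0,0]]'
python3 - <<'E'
from h import *
c=shot('wrist'); save(c,'w4.png')
p,R,o=pose(); print(p,o['tcp_rot'],o['q'])
for k in('paddle_grip','stand'):
  for r in bot.landmark_of(k,c)[:2]: print(k,r['point'],r['score'],ray(c,r['point'],Z[k]))
E
```

```text
time: 8.2
ee_pos: [0.4981, 0.0055, 0.2897]
tcp_rot: [-180.0, -0.0, 156.8]
wrist_force: [-0.4, -0.5, -0.4]
opening: 0.0803
grasp_force: 0.0
[0.49809084 0.00604145 0.28979961] [-1.79996300e+02 -3.74186586e-02  1.56904028e+02]
socket_mouth [311.4, 216.8] 0.62 [0.4982594  0.00388866 0.117     ]
mixer [314.0, 191.2] 0.98 [0.49849445 0.00661266 0.        ]
time: 9.35
ee_pos: [0.4486, -0.3389, 0.29]
tcp_rot: [180.0, -0.0, 157.0]
wrist_force: [-0.6, 0.6, -0.4]
opening: 0.0805
grasp_force: 0.0
[ 0.44866388 -0.3383805   0.29030779] [ 1.79981132e+02 -1.12081306e-02  1.57042863e+02] [-3.70311302e+01  8.22100254e+00  1.93803098e+01  1.01174767e+02
  1.55763262e-02 -1.40739931e+01]
paddle_grip [441.3, 155.4] 0.89 [ 0.4505997  -0.21060006  0.081     ]
paddle_grip [300.6, 209.7] 0.81 [ 0.44684327 -0.35110698  0.081     ]
stand [330.5, 228.7] 0.66 [ 0.49947097 -0.33717239  0.        ]
stand [619.2, 113.4] 0.24 [0.50133104 0.00681239 0.        ]
```

View pics/w3.png

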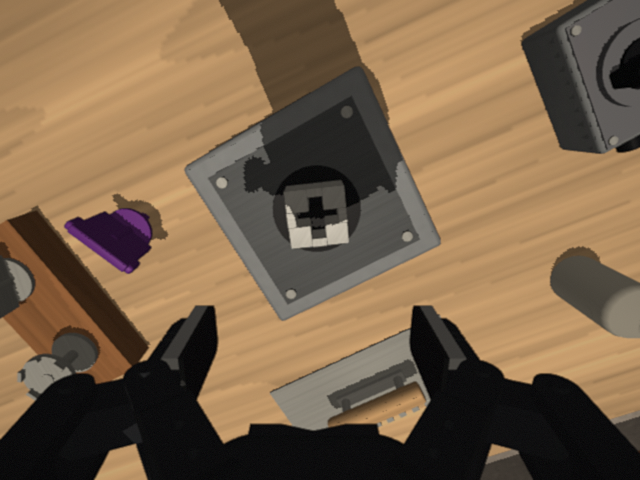

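View pics/w4.png

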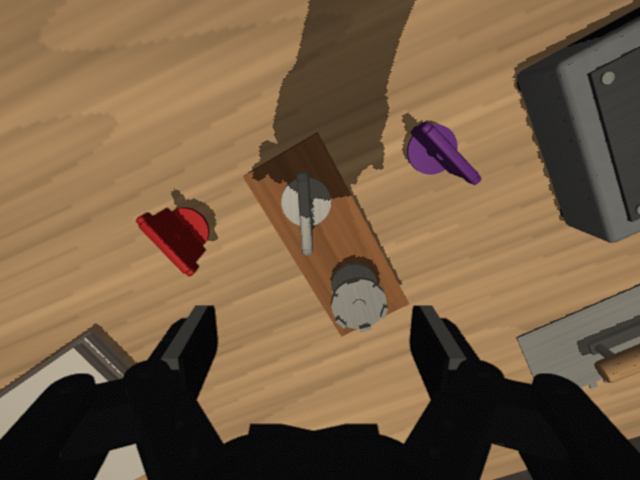

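Socket block at (317,214), tilted about 5–6° relative to the tool. Blade at (303,175)–(307,254) on the collar at (305,202). Zooming both crops side by side.

```bash
python3 - <<'E'
import cv2,numpy as np
a=cv2.imread('pics/w3.png')[165:265,270:370];b=cv2.imread('pics/w4.png')[165:265,255:355]
m=np.hstack([a,b]); m=cv2.resize(m,None,fx=4,fy=4,interpolation=cv2.INTER_CUBIC)
cv2.imwrite('pics/z.png',np.clip(m.astype(float)*1.6,0,255).astype('uint8'))
E
```

```text
(no output)
```

View pics/z.png

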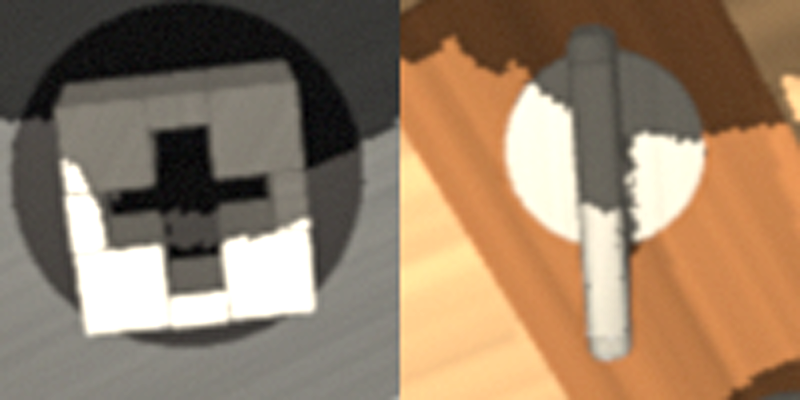

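Zoomed, the slot centre is at about (317.2,217.5), tilted +5.6°. The blade is tilted about +3.4°, with the collar centre at about (306,202).

```bash
python3 - <<'E'
from h import *
c=shot('wrist')
print(ray(c,(255+204/4,165+147/4),.051),'collar'); print(ray(c,(255+201/4,165+193/4),.111),'bladetop', ray(c,(255+193/4,165+32/4),.111),ray(c,(255+210/4,165+352/4),.111))
# socket: same attitude, shift of camera
d=np.array([0.49809,0.00604,0.28980])-pose()[0]
for px in((317.2,217.5),): c['C']=c['C']+d; print(ray(c,px,.117),'socket')
print(ray(c,(270+181/4,165+127/4),.117),ray(c,(270+198/4,165+293/4),.117))
E
```

```text
[ 0.44784909 -0.34578271  0.051     ] collar
[ 0.44564857 -0.34438821  0.111     ] bladetop [ 0.41234339 -0.33191297  0.111     ] [ 0.48104612 -0.35737692  0.111     ]
[0.50117108 0.00880111 0.117     ] socket
[0.48358967 0.01434873 0.117     ] [0.51953252 0.00333232 0.117     ]
```

```bash
python3 -m inch '[[-0.15,-0.65,-5,3],[-0.15,-0.65,-10,3],[-0.15,-0.65,-14,3],[-0.15,-0.65,-18,3],[-0.15,-0.65,-20,3],[-0.15,-0.65,-21.8,3],[-0.15,-0.65,-21.8,3],[-0.15,-0.65,-21.8,3]]' 6
python3 -m inch '[[0,0,0,0],[0,0,0,0],[0,0,0,0],[0,0,0,0],[0,0,0,0],[0,0,0,0],[0,0,0,0],[0,0,0,0]]' 0 70
```

```text
time: 10.55
ee_pos: [0.4472, -0.3462, 0.0734]
tcp_rot: [-180.0, 0.1, 160.0]
wrist_force: [0.5, 0.0, -0.1]
opening: 0.0598
grasp_force: 0.0
time: 11.55
ee_pos: [0.4468, -0.3463, 0.0727]
tcp_rot: [-180.0, 0.0, 160.0]
wrist_force: [-1.5, -0.4, 5.7]
opening: 0.0094
grasp_force: 69.2
```

```bash
python3 -m inch '[[0,0,2,0],[0,0,5,0],[0,0,9,0],[0,0,13,0],[0,2,15,0],[1,8,15,1],[2,14,15,2],[3,20,15,2.8]]'
python3 -m inch '[[1,5,0,0],[2,10,0,0],[2.4,14,0,0],[2.4,15.4,0,0],[2.4,15.4,0,0],[2.4,15.4,0,0],[2.4,15.4,0,0],[2.4,15.4,0,0]]'
python3 - <<'E'
from h import *
c=shot('wrist'); save(c,'w5.png',(220,150,420,300),4)
p,R,o=pose(); print(p,o['tcp_rot'],o['opening'],o['grasp_force'])
for k in('paddle_grip','paddle_collar','socket_mouth'):
  for r in bot.landmark_of(k,c)[:2]: print(k,r['point'],r['score'],ray(c,r['point'],{'paddle_grip':p[2]+.009,'paddle_collar':p[2]-.0277,'socket_mouth':.117}[k]))
for dz,n in((-.0277,'collar'),(-.0537,'tip')): print(n,proj(c,p+[0,0,dz]))
print('mouth',proj(c,[.5012,.0088,.117]))
E
```

```text
time: 12.55
ee_pos: [0.476, -0.1434, 0.2211]
tcp_rot: [180.0, -0.1, 162.8]
wrist_force: [1.6, -0.7, -1.9]
opening: 0.0093
grasp_force: 68.7
time: 13.55
ee_pos: [0.5007, 0.0072, 0.2223]
tcp_rot: [-180.0, -0.0, 162.7]
wrist_force: [0.4, -0.1, -2.2]
opening: 0.0095
grasp_force: 68.9
[0.50068641 0.00729358 0.22229174] [-1.79998566e+02  1.03946707e-03  1.62724062e+02] 0.009146334607687913 68.91302704811096
paddle_grip [60.3, 240.2] 0.78 [ 0.43763668 -0.06957663  0.23129174]
paddle_collar [86.6, 227.3] 0.58 [ 0.43919939 -0.08399917  0.19459174]
socket_mouth [314.2, 237.7] 0.9 [0.49938808 0.00826536 0.117     ]
collar [313.62969308 288.98754032]
tip [313.54156978 268.52533131]
mouth [315.70721343 239.85207855]
```

View pics/w5.png

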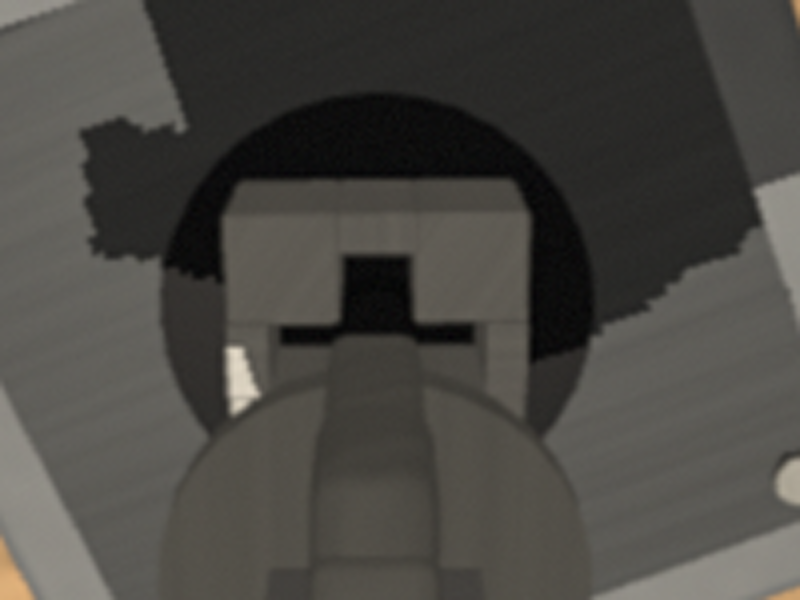

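Block edges are parallel to the picture, so the yaw is right. Slot and collar columns both sit at about 314, so sideways is right too. I'll solve the tool-x offset from the slot-edge rows (213.8, 231.2) and the block edge (203.2).

```bash
python3 - <<'E'
from h import *
c=shot('wrist'); p,R,o=pose(); ax=R[:,0]
for row,off in((213.8,.019),(231.2,.0065),(203.2,.026)):
    X=ray(c,(314.1,row),.117)-off*ax; d=R.T@(X-p); print(X.round(4),'tool xy mm',(d[:2]*1000).round(2))
# collar check: nearest visible collar rim rows
for z in(-.0277,-.0217): print(z,[proj(c,p+[0,0,z]+ax*s) for s in(.026,-.026)])
E
```

```text
[0.5013 0.0081 0.117 ] tool xy mm [-0.44  0.49]
[0.5011 0.0081 0.117 ] tool xy mm [-0.28  0.5 ]
[0.5009 0.0082 0.117 ] tool xy mm [-0.1   0.49]
-0.0277 [array([313.58030787, 238.67667249]), array([313.55626232, 334.89496662])]
-0.0217 [array([313.60396248, 242.76111933]), array([313.57704203, 341.64753177])]
```

```bash
python3 -m inch '[[0.04,0.06,-1.5,0],[0.04,0.06,-3,0],[0.04,0.06,-4,0],[0.04,0.06,-4.8,0],[0.04,0.06,-5.2,0],[0.04,0.06,-5.7,0],[0.04,0.06,-6.2,0],[0.04,0.06,-6.2,0]]'
```

```text
time: 14.8
ee_pos: [0.5009, 0.0086, 0.16]
tcp_rot: [-180.0, -0.0, 162.8]
wrist_force: [0.2, -0.2, -2.5]
opening: 0.0092
grasp_force: 68.9
```

```bash
python3 -m inch '[[0,0,-0.3,0],[0,0,-0.6,0],[0,0,-0.9,0],[0,0,-1.2,0],[0,0,-1.4,0],[0,0,-1.55,0],[0,0,-1.6,0],[0,0,-1.6,0]]' 0 110
```

```text
time: 15.8
ee_pos: [0.5012, 0.0085, 0.1448]
tcp_rot: [180.0, 0.0, 162.8]
wrist_force: [-0.7, -0.5, 6.0]
opening: 0.0086
grasp_force: 108.5
```

Force is up 8.5 N, about what the spring gives at full depth. Now I'll press onto the collar.

```bash
python3 -m inch '[[0,0,-0.1,0],[0,0,-0.15,0],[0,0,-0.2,0],[0,0,-0.2,0],[0,0,-0.2,0],[0,0,-0.2,0],[0,0,-0.2,0],[0,0,-0.2,0]]'
```

```text
time: 16.8
ee_pos: [0.5013, 0.0085, 0.1447]
tcp_rot: [180.0, 0.1, 162.8]
wrist_force: [-7.5, -0.9, 19.8]
opening: 0.009
grasp_force: 110.8
```

```bash
python3 - <<'E'
from h import *
c=shot('wrist'); save(c,'w6.png')
c=shot('scene'); im=c['img'][150:330,200:520,::-1]
cv2.imwrite('pics/s6.png',np.vstack([cv2.resize(im,(640,360)),cv2.resize(cv2.imread('pics/w6.png')[180:300],(640,120))]))
print(pose()[2]['wrist_force'],pose()[0])
E
```

```text
[-7.59013423 -0.43890637 20.83188327] [0.50133    0.00851613 0.14472123]
```

View pics/s6.png

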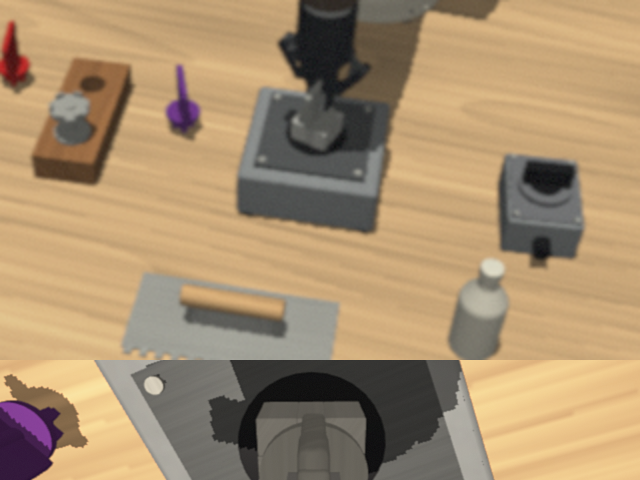

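The collar is flush on the block at (315,130), the isolator bar is across at (548,175), and the bottle, trowel and disc stirrer haven't moved. Handing in.

```bash
python3 -c "
from workcell import bot
print(bot.job_done())"
```

```text
the job is handed in; nothing more can be done
None
```

The isolator was turned to off first, then the paddle was pushed fully into the mixer socket with its collar flush; I handed the job in at about 17 s with the arm still gripping and pressing (about 20 N), but no verdict came back.

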